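# Ease the notebook press open by one turn

## Robot

A 6-joint arm with a two-finger parallel gripper is mounted at the origin on the work surface. World frame = base frame: x ahead of the robot, y to its left, z up, the work surface at z = 0. Lengths are in m, angles in rad, forces in N, time in s.
With the tool pointing down it reaches from about 0.3 to 0.875 m from the base axis. Payload 4.2 kg.
Tool frame: the origin (TCP) lies on the centre line of the jaws, within the pads' length; the fingertips stand 17 mm ahead of it and the grasp point (between the pads) lies 2 mm behind it (ctrl.finger_overhang is the distance from the TCP to the fingertips, in m); z points along the fingers, y is the line along which they close (so a half turn about z gives the same grasp; the last joint's range is limited). The gripper opens to 85 mm and grips with 20 to 120 N. Pads are 22 mm wide; open, the fingers measure 114 mm over their backs; the gripper's body (76 mm by 85 mm) begins 54 mm behind the grasp point. The pads swing forward as they close: fully open they stand 13 mm farther back than shut.
Start: joints at [-1.316, 0.32, 1.565, -0, 1.257, -0.02], TCP at [0.156, -0.553, 0.248] pointing down, gripper open.
Joint ranges: [-3.11, 3.11], [-0.84, 2.01], [0.21, 2.61], [-1.34, 4.49], [0.05, 2.63], [-2.56, 2.56]. Speed limits (rad/s): [2.57, 2.57, 3.14, 3.14, 3.14, 3.14].

## Interface

Orientations are given as a unit quaternion [w, x, y, z].
In Python, from bench import monitor, viewer, ctrl gives the robot as it stands. The module is installed in compiled form; this text tells all that it offers.
- The arm moves only by the tool carry_out, never from a script. Its argument "deltas" is text: rows parted by semicolons, each of 7 numbers parted by spaces: the shift along the tool's x, y, z in mm, then the turn, a rotation vector about the tool's x, y, z in degrees, then the opening, from 0 (shut) to 1 (fully open). A call has 1 to 20 rows; each row is the pose to reach, as a shift and turn from the pose commanded when the call began, along the tool's axes at that moment; what a row does not reach only later rows make up. A row lasts 1/12 s, in which the tool goes at most 41.7 mm and 7.16 degrees, less where a joint would pass 70% of its speed; a pose out of reach is approached as far as the arm can. A call with a gripper value outside its range is refused whole. The fingers move at their own pace and stop on an object; the grip force is fixed at half the most. Time passes only in rows, so rows that repeat a pose let the fingers close. It gives the time, the measured TCP pose, the force, the opening and the grip force at its end, in the units of the state.
- monitor.get_state(): the state, without advancing time (a new reading comes with each control period).
- viewer.capture(name): name is "scene" or "top"; returns (picture, depth): 400x640x3 uint8, red, green, blue; 400x640 float32, m along the optical axis (not along the pixel's ray), 0 where there is no reading.
- viewer.camera_info(name): a dict with "fx", "fy", "cx", "cy" (pixels), "rvec" (rotation vector, rad) and "tvec" (3), from world to camera coordinates, as OpenCV has them. Camera axes: x right, y down, z forward; pixel columns grow to the right and rows downward; lengths in m; the calibration is good to about 2 mm. A picture is of the moment at which its call begins. camera_info takes no time and is no camera call.
- ctrl.finish_job(): hands the job in; it is judged then, once.
Trained networks look in the newest picture that a camera, given by its name, has taken for a name from the list of things; names that differ only in an ending like _2 or _b are one class to them, and where a whole thing is asked for, a point or a joint stands for the part that bears it (a point fixed in the world has none). Each returns a list of dicts, best first, with "p" (0 to 1); they miss things now and then, are a little off and sometimes report something else, mostly with a low value. They report only what shows in the picture. A call takes as long as a camera call.
- viewer.cut_out(name, camera): "pixels" (400x640 bool, what is visible of it) and "point" ([column, row] in pixels, amid what is visible of it).
The state is a dict: "t": time; "qpos": joint angles; "dq": joint speeds; "effort": joint torques, N m; "eef_pos": TCP position; "eef_rot": TCP orientation; "force": force on the tool from outside, world axes, zero at the start; "torque": the same for the moment, N m; "opening": opening from 0.0 (shut) to 1.0 (fully open); "grip_force": force on a finger pad.
Only numpy, scipy, OpenCV 4.12 (cv2) and the standard library are available. Lean on these libraries where they do the work, as an engineer would, in place of code of your own. Each camera call takes 0.05 s, during which the arm holds its last target. There are 200 camera calls.

## Task

Ease open the notebook press on the table by exactly one full turn of its hand wheel, anticlockwise seen from above: push the wheel round by its red upright handle with your fingertips, gently and without gripping the handle, until the handle is back where it began. Then take the hand away and leave the wheel at rest. Leave everything else on the table where it is.

Things in the scene. Friction and masses are not known exactly. Their poses are not given: they have to be found in the camera images.
- press: Pale wooden notebook press, fixed to the table; its place and yaw vary. Base board 300 x 260 mm, 25 mm thick, two steel columns, and a cross-beam 250 mm long along y whose top is 165 mm above the table (steel nuts on it reach 175 mm). Origin: centre of its underside, below the wheel's axis; z up, x away from the robot-side apron.
- wheel_axis (a point): Centre of the level hand wheel on top of the press: on its upright axis, half-way up the rim, 191 mm above the table; axes as the press. Dark steel rim 186 mm in outer diameter, 16 mm thick; three level spokes 12 mm thick; hub 38 mm in diameter, its top 10 mm above this point. Only the handle stands higher than that.
- handle_mid (a point): Middle of the red upright handle that stands on one spoke, 68 mm from the wheel's axis and 34 mm above wheel_axis; goes round with the wheel. A post 20 mm in diameter, it can spin about its own length; red from 22 mm below (where a steel collar 26 mm across begins) to 24 mm above this point. Its top is 249 mm above the table.
- handle: The same handle as a body; its origin is at its foot on the spoke, 30 mm below handle_mid.
- wheel (a joint): Angle of the hand wheel in rad, growing anticlockwise seen from above. It starts anywhere from -1.5 to 1.5; one turn adds 6.283. At 0 the handle lies along the x axis of the press. Stops at -2.2 and 9.4. Friction holds it where it is left; 2 to 3 N at the handle moves it. Its screw of 4 mm pitch raises the press plate as it grows.
- glue_stick: Bystander, loose, not to be moved: glue stick standing upright on the robot-side apron of the press's base board: white 28 mm tube 62 mm tall with a 30 mm green cap, 92 mm tall in all; origin at the centre of its foot.
- bottle_cap: Bystander, loose, not to be moved: small green and white screw cap, 30 mm across and 18 mm high, lying on the same apron; origin at its underside's centre.
- mug: Bystander, loose, not to be moved: blue ceramic mug, 80 mm across, 90 mm high; origin at its underside's centre.
- calculator: Bystander, loose, not to be moved: white pocket calculator lying flat, 150 x 85 x 14 mm; origin at its underside's centre.
- marker: Bystander, loose, not to be moved: black and grey marker pen lying flat, 140 mm long, 17 mm thick; origin near its middle, on its underside.
- tape_roll: Bystander, loose, not to be moved: yellow roll of tape lying flat, 70 mm across, 20 mm high; origin at its underside's centre.
- notebook: Bystander, loose, not to be moved: closed notebook with brown card covers lying flat, 190 x 130 x 22 mm; origin at its underside's centre.

How it is judged:
By the outcome, as a careful person would: the job done as asked, in the order asked, and still so for the second after the job is handed in, with the robot touching nothing.
It also fails if it takes over 54 s, if anything falls off the work surface, if the arm or the gripper's body presses on something with over 40 N, if the wrist force passes 120 N, or if a joint passes its speed limit or range.

## Working session

There is one attempt and no reset: what is moved stays moved. The work goes in short steps, Python scripts to look and compute and a tool call to move; the robot and the scene stay as the last step left them, time stands still between calls to the robot, and variables do not carry over. Pictures are saved under pics/ and viewed, at most 10 in all, crops included, and the job is handed in when it is done.

Besides the shell and the picture viewer there is one more tool, called after ">>>" as a command line: name --argument value ..., lists and objects as JSON in quotes. carry_out: Moves the arm, as the interface text tells. Its arguments: {"type":"object","properties":{"deltas":{"type":"string"}},"required":["deltas"]}

```bash
mkdir -p pics; cat > h.py <<'E'
import numpy as np, cv2
from bench import monitor, viewer, ctrl
def cam(n):
    c=viewer.camera_info(n); R=cv2.Rodrigues(np.array(c['rvec'],float))[0]
    return c,R,np.array(c['tvec'],float).ravel()
def world(n,uv,d):
    c,R,t=cam(n); uv=np.atleast_2d(uv)
    p=np.c_[(uv[:,0]-c['cx'])/c['fx']*d,(uv[:,1]-c['cy'])/c['fy']*d,np.ones(len(uv))*d]
    return (p-t)@R
def save(n,f):
    im,d=viewer.capture(n); cv2.imwrite(f,im[:,:,::-1]); return im,d
E
python3 - <<'E'
from h import *
s=monitor.get_state(); print({k:np.round(v,3) for k,v in s.items()}, ctrl.finger_overhang)
I=[save(n,f'pics/{n}0.png') for n in('scene','top')]
for n,(im,d) in zip(('scene','top'),I):
    print(n,cam(n)[0])
    for o in('handle','handle_mid','wheel','wheel_axis','press'):
        for r in viewer.cut_out(o,n)[:2]:
            m=r['pixels']; v,u=np.nonzero(m&(d>0)); P=world(n,np.c_[u,v],d[v,u])
            print(n,o,round(r['p'],2),np.round(r['point'],1),m.sum(),np.round(np.median(P,0),3),np.round(np.percentile(P,[2,98],axis=0),3).tolist())
cv2.imwrite('pics/a0.png',np.vstack([i[0] for i in I])[:,:,::-1])
E
```

```text
{'t': np.float64(0.0), 'qpos': array([-1.316,  0.32 ,  1.566,  0.   ,  1.257, -0.02 ]), 'dq': array([-0.   ,  0.001, -0.   , -0.001,  0.001,  0.   ]), 'effort': array([-1.0000e-03, -4.1553e+01, -2.3416e+01, -0.0000e+00,  8.0000e-03,
       -0.0000e+00]), 'eef_pos': array([ 0.156, -0.553,  0.247]), 'eef_rot': array([-0.001,  0.991,  0.137, -0.   ]), 'force': array([ 0.21 ,  0.127, -0.92 ]), 'torque': array([-0.015,  0.013,  0.006]), 'grip_force': np.float64(0.0), 'opening': np.float64(1.0)} 0.017
scene {'fx': 490.4836515614338, 'fy': 490.4836515614338, 'cx': 326.97668031904976, 'cy': 195.1374474899423, 'rvec': array([ 2.4989817 ,  0.74254862, -0.2069685 ]), 'tvec': array([-0.42648349, -0.18831813,  1.65964167])}
scene handle_mid 0.42 [348.3 189.8] 136 [ 0.598 -0.028  0.223] [[0.555, -0.034, 0.065], [0.607, 0.078, 0.253]]
scene wheel 0.97 [343.5 177.9] 1502 [0.549 0.007 0.197] [[0.431, -0.069, 0.06], [0.629, 0.105, 0.246]]
scene wheel_axis 0.82 [341.3 206.5] 8146 [ 0.568 -0.016  0.062] [[0.404, -0.126, 0.014], [0.696, 0.153, 0.202]]
scene wheel_axis 0.45 [222.8 295. ] 1579 [ 0.42  -0.385  0.014] [[0.346, -0.427, 0.008], [0.49, -0.34, 0.02]]
scene press 0.91 [342.4 208.8] 8202 [ 0.568 -0.015  0.062] [[0.403, -0.126, 0.011], [0.698, 0.156, 0.202]]
top {'fx': 410.69264553800036, 'fy': 410.69264553800036, 'cx': 316.16193912381146, 'cy': 193.77371773205815, 'rvec': array([ 2.14610319, -2.18806236,  0.09296499]), 'tvec': array([-0.00654778,  0.54190897,  1.2872309 ])}
top wheel 0.66 [304.1 184.8] 1771 [0.547 0.016 0.197] [[0.456, -0.066, 0.027], [0.632, 0.11, 0.248]]
top wheel_axis 0.82 [304.1 193.9] 7465 [0.533 0.017 0.065] [[0.393, -0.119, 0.02], [0.696, 0.16, 0.202]]
top press 0.69 [315.8 165.2] 77 [ 0.593 -0.022  0.247] [[0.586, -0.034, 0.198], [0.614, -0.011, 0.255]]
top press 0.56 [304.6 190.1] 7402 [0.533 0.017 0.065] [[0.395, -0.118, 0.02], [0.697, 0.159, 0.202]]
```

View pics/scene0.png

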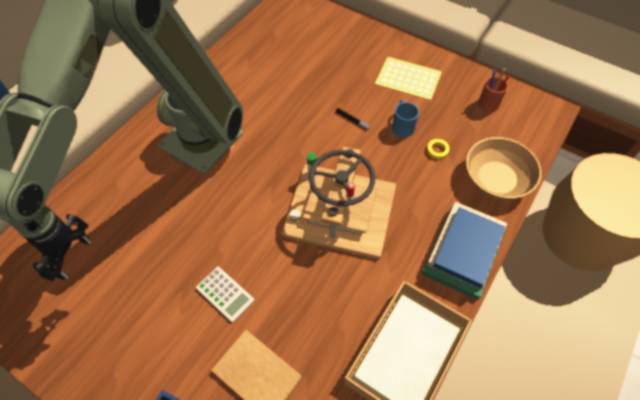

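View pics/top0.png

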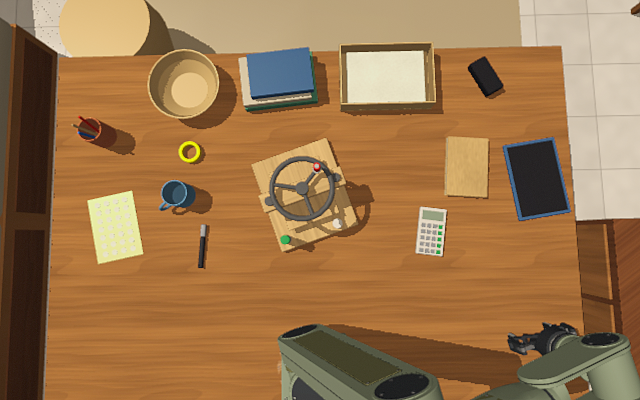

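The wheel's hub is at about (303,188) in the top view and (342,178) in the scene view. The red handle is at (317,167) and (349,190). The glue stick and cap stand on the robot-side apron, low down. Next I fit the wheel circle and the handle.

```bash
cat >> h.py <<'E'
from scipy.optimize import least_squares
def red(im,d,n,box):
    a=im.astype(int); m=(a[...,0]>110)&(a[...,0]>2.2*a[...,1])&(a[...,0]>2.2*a[...,2])
    k=np.zeros_like(m); k[box[1]:box[3],box[0]:box[2]]=1; m&=k
    v,u=np.nonzero(m&(d>0)); P=world(n,np.c_[u,v],d[v,u]); return m,P[(P[:,2]>.19)&(P[:,2]<.26)]
def handle(n='top',box=(250,130,360,250)):
    im,d=viewer.capture(n); m,P=red(im,d,n,box); return m,P
def fitwheel(n,box,im,d):
    v,u=np.mgrid[box[1]:box[3],box[0]:box[2]]; v=v.ravel();u=u.ravel()
    P=world(n,np.c_[u,v],d[v,u]); P=P[(P[:,2]>.188)&(P[:,2]<.206)]
    r=least_squares(lambda q:np.clip(np.hypot(P[:,0]-q[0],P[:,1]-q[1])-.085,-.012,.012),[.548,.017],loss='soft_l1',f_scale=.005)
    return r.x,P
E
python3 - <<'E'
from h import *
for n,box in(('top',(250,130,360,250)),('scene',(290,130,400,230))):
    im,d=viewer.capture(n); q,P=fitwheel(n,box,im,d); m,H=red(im,d,n,box)
    r=np.hypot(*(P[:,:2]-q).T); k=r>.07
    print(n,q,len(P),np.percentile(r[k],[2,50,98]),np.median(P[k,2]),P[r<.016].mean(0))
    v,u=np.nonzero(m); print('red',m.sum(),u.mean(),v.mean(),H.mean(0),H.min(0),H.max(0)); T=H[H[:,2]>.243]; print('top',len(T),T.mean(0) if len(T) else 0)
    h=H.mean(0)[:2]-q; print(np.hypot(*h),np.degrees(np.arctan2(h[1],h[0])))
    # press top beam / nuts
# press yaw from base board, top cam
im,d=viewer.capture('top'); r=[x for x in viewer.cut_out('wheel_axis','top')][0]
v,u=np.nonzero(r['pixels']&(d>0)); P=world('top',np.c_[u,v],d[v,u]); B=P[(P[:,2]>.015)&(P[:,2]<.035)]
print(cv2.minAreaRect((B[:,:2]*1000).astype(np.float32)))
B=P[(P[:,2]>.15)&(P[:,2]<.18)]; print(cv2.minAreaRect((B[:,:2]*1000).astype(np.float32)))
c=im[130:260,240:370]; c2=cv2.resize(c,None,fx=4,fy=4,interpolation=2); cv2.imwrite('pics/c0.png',c2[:,:,::-1])
E
```

```text
top [0.5430629  0.02062681] 1442 [0.07588182 0.08428728 0.09206766] 0.19760971208325198 [0.54318628 0.02029649 0.20135557]
red 26 316.34615384615387 165.8846153846154 [ 0.59561414 -0.02101324  0.24491607] [ 0.58660209 -0.03080458  0.19637567] [ 0.61471875 -0.01209605  0.25221173]
top 23 [ 0.59535331 -0.02163967  0.2480129 ]
0.06704868569634456 -38.392265828477335
scene [0.54372144 0.0169805 ] 1379 [0.07428269 0.08427938 0.0923088 ] 0.1966844713999691 [0.54407617 0.01622909 0.19998485]
red 40 350.55 190.7 [ 0.60029307 -0.02871057  0.23658342] [ 0.58849657 -0.03325008  0.21114501] [ 0.60566946 -0.02323439  0.25099688]
top 15 [ 0.59779694 -0.02896634  0.24799028]
0.07271879616258003 -38.926685534216766
((543.9814453125, 20.920181274414062), (300.1765441894531, 260.3888854980469), 18.747892379760742)
((543.5382690429688, 21.00658416748047), (55.73290252685547, 249.71658325195312), 18.758378982543945)
```

View pics/c0.png

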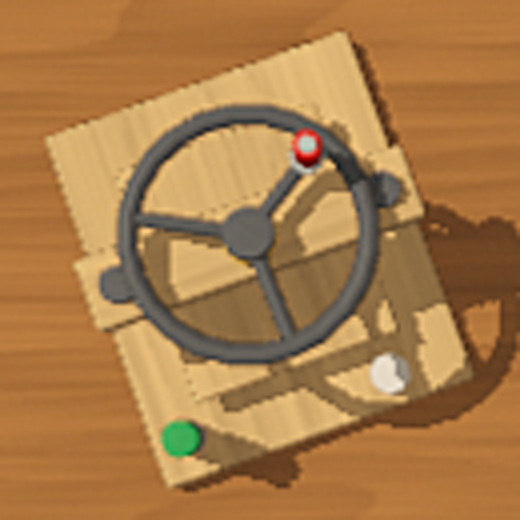

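The wheel axis is at about (0.5435, 0.019). The handle is at world angle -38.7°, and the press yaw is 18.75°. Plan: keep the fingers shut with the tips just above the rim and the yaw fixed. Start behind the handle (clockwise side) and move the TCP round a 68 mm circle until it is back at the starting contact pose.

```bash
cat >> h.py <<'E'
from scipy.spatial.transform import Rotation as Ro
C=np.array([.5435,.019]); RAD=.068
def rows(W,yaw,op=0,dec=0):
    """world TCP targets (k,3), yaw of tool x (deg, scalar or list), tool down -> rows"""
    s=monitor.get_state(); w,x,y,z=s['eef_rot']; R=Ro.from_quat([x,y,z,w]); out=[]
    for p,a in zip(W,np.broadcast_to(yaw,len(W))):
        T=Ro.from_euler('z',a,degrees=True)*Ro.from_euler('x',180,degrees=True)
        d=R.inv().apply(p-s['eef_pos'])*1000; r=np.degrees((R.inv()*T).as_rotvec())
        out.append(' '.join('%g'%(round(v,dec)+0.) for v in d)+' '+' '.join('%g'%(round(v,1)+0.) for v in r)+' %g'%op)
    print('; '.join(out))
def circ(a,z=.227,r=RAD): a=np.radians(np.atleast_1d(a)); return np.c_[C[0]+r*np.cos(a),C[1]+r*np.sin(a),np.full(len(a),z)]
E
python3 - <<'E'
from h import *
p0=monitor.get_state()['eef_pos']; p1=circ(-75,.30)[0]
f=np.linspace(0,1,29)[1:]; f=f*f*(3-2*f)
W=p0+(p1-p0)*f[:,None]; W[:,2]=np.minimum(.30,p0[2]+.009*np.arange(1,29))
rows(W[:20],15.75+(51.3-15.75)*f[:20]); print(W[-1],W[19],f[19])
E
```

```text
2 -1 -9 0 0 -0.1 0; 8 -6 -18 0 0 -0.5 0; 17 -12 -27 0 0 -1.1 0; 29 -21 -36 0 0 -2 0; 44 -32 -45 0 0 -3 0; 62 -45 -52 0 0 -4.2 0; 82 -59 -52 0 0 -5.6 0; 105 -75 -52 0 0 -7 0; 128 -92 -52 0 0 -8.7 0; 154 -110 -52 0 0 -10.4 0; 180 -129 -52 0 0 -12.2 0; 208 -149 -52 0 0 -14 0; 235 -169 -52 0 0 -15.9 0; 264 -189 -52 0 0 -17.8 0; 292 -209 -52 0 0 -19.7 0; 320 -229 -52 0 0 -21.6 0; 347 -249 -52 0 0 -23.4 0; 374 -268 -52 0 0 -25.2 0; 399 -286 -52 0 0 -26.9 0; 423 -303 -52 0 0 -28.5 0
[ 0.5610997  -0.04668296  0.3       ] [ 0.48080028 -0.14714617  0.3       ] 0.8017492711370262
```

>>> carry_out --deltas "2 -1 -9 0 0 -0.1 0; 8 -6 -18 0 0 -0.5 0; 17 -12 -27 0 0 -1 0; 29 -21 -36 0 0 -2 0; 44 -32 -45 0 0 -3 0; 62 -45 -52 0 0 -4 0; 82 -59 -52 0 0 -5.5 0; 105 -75 -52 0 0 -7 0; 128 -92 -52 0 0 -8.5 0; 154 -110 -52 0 0 -10.5 0; 180 -129 -52 0 0 -12 0; 208 -149 -52 0 0 -14 0; 235 -169 -52 0 0 -16 0; 264 -189 -52 0 0 -18 0; 292 -209 -52 0 0 -20 0; 320 -229 -52 0 0 -21.5 0; 347 -249 -52 0 0 -23.5 0; 372 -267 -52 0 0 -25 0; 390 -279 -52 0 0 -26.5 0; 400 -286 -52 0 0 -28 0"

```text
t: 2.47
eef_pos: [0.4646, -0.1664, 0.3014]
eef_rot: [0.0, 0.927, 0.375, 0.001]
force: [-0.4, -0.1, -0.4]
opening: -0.003
grip_force: 0.0
```

```bash
python3 - <<'E'
from h import *
s=monitor.get_state(); print(s['t'],s['eef_pos'],s['force'],s['opening'])
p0=s['eef_pos']; p1=circ(-78,.30)[0]
f=np.linspace(0,1,9)[1:]; f=f*f*(3-2*f)
W=p0+(p1-p0)*f[:,None]; D=np.repeat(p1[None],9,0); D[:,2]=[.29,.275,.26,.25,.24,.233,.228,.227,.227]
rows(np.r_[W,D],51.3)
E
```

```text
2.4667 [ 0.46455392 -0.16644299  0.30137397] [-0.36646589 -0.0898448  -0.40243219] -0.002961997722554095
6 -1 0 0.1 -0.1 -7.2 0; 23 -3 0 0.1 -0.1 -7.2 0; 47 -7 0 0.1 -0.1 -7.2 0; 75 -10 1 0.1 -0.1 -7.2 0; 102 -14 1 0.1 -0.1 -7.2 0; 126 -17 1 0.1 -0.1 -7.2 0; 143 -20 2 0.1 -0.1 -7.2 0; 150 -21 2 0.1 -0.1 -7.2 0; 150 -21 12 0.1 -0.1 -7.2 0; 150 -21 27 0.1 -0.1 -7.2 0; 150 -21 42 0.1 -0.1 -7.2 0; 150 -21 52 0.1 -0.1 -7.2 0; 150 -21 62 0.1 -0.1 -7.2 0; 149 -21 69 0.1 -0.1 -7.2 0; 149 -21 74 0.1 -0.1 -7.2 0; 149 -21 75 0.1 -0.1 -7.2 0; 149 -21 75 0.1 -0.1 -7.2 0
```

>>> carry_out --deltas "6 -1 0 0 0 -2 0; 23 -3 0 0 0 -4 0; 47 -7 0 0 0 -6 0; 75 -10 1 0 0 -7 0; 102 -14 1 0 0 -7 0; 126 -17 1 0 0 -7 0; 143 -20 2 0 0 -7 0; 150 -21 2 0 0 -7 0; 150 -21 12 0 0 -7 0; 150 -21 27 0 0 -7 0; 150 -21 42 0 0 -7 0; 150 -21 52 0 0 -7 0; 150 -21 62 0 0 -7 0; 149 -21 69 0 0 -7 0; 149 -21 74 0 0 -7 0; 149 -21 75 0 0 -7 0; 149 -21 75 0 0 -7 0"

```text
t: 3.88
eef_pos: [0.5565, -0.0516, 0.2253]
eef_rot: [0.0, 0.904, 0.428, -0.0]
force: [0.6, 0.4, 0.9]
opening: 0.001
grip_force: 0.0
```

```bash
python3 - <<'E'
from h import *
s=monitor.get_state(); print(s['t'],s['eef_pos'],s['eef_rot'],s['force'],s['opening'])
im,d=save('scene','pics/s1.png'); im2,_=viewer.capture('top')
a=cv2.resize(im[110:240,270:420],None,fx=4,fy=4); b=cv2.resize(im2[130:260,240:320+40],None,fx=4,fy=4)
cv2.imwrite('pics/s1c.png',cv2.resize(np.hstack([a,b]),(790,380))[:,:,::-1])
e=s['eef_pos'][:2]-C; th=np.degrees(np.arctan2(e[1],e[0])); print(th,np.hypot(*e))
rows(circ(np.r_[th+1:th+1+58.5:20j]),51.3)
E
```

```text
3.8833 [ 0.55653801 -0.05163006  0.22530759] [ 8.32946239e-05  9.03581299e-01  4.28416655e-01 -4.77642048e-06] [0.63756303 0.36701629 0.92492532] 0.0005067009451266647
-79.54117536539496 0.07182335618795364
3 -2 -1 0.1 0 -0.6 0; 6 0 -1 0.1 0 -0.6 0; 9 2 -1 0.1 0 -0.6 0; 12 4 -1 0.1 0 -0.6 0; 15 6 -1 0.1 0 -0.6 0; 19 7 -1 0.1 0 -0.6 0; 22 9 -1 0.1 0 -0.6 0; 25 10 -1 0.1 0 -0.6 0; 29 11 -1 0.1 0 -0.6 0; 32 12 -1 0.1 0 -0.6 0; 36 12 -1 0.1 0 -0.6 0; 40 13 -1 0.1 0 -0.6 0; 43 13 -1 0.1 0 -0.6 0; 47 13 -1 0.1 0 -0.6 0; 51 13 -1 0.1 0 -0.6 0; 54 12 -1 0.1 0 -0.6 0; 58 12 -1 0.1 0 -0.6 0; 61 11 -1 0.1 0 -0.6 0; 65 10 -1 0.1 0 -0.6 0; 69 9 -1 0.1 0 -0.6 0
```

View pics/s1c.png

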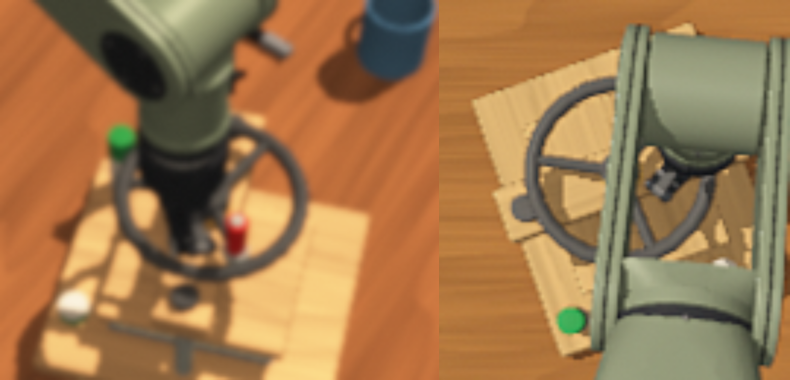

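The scene crop shows the shut fingertips just above the rim, on the clockwise side of the red handle. The handle is still visible. I start pushing.

>>> carry_out --deltas "3 -2 -1 0 0 0 0; 6 0 -1 0 0 0 0; 9 2 -1 0 0 0 0; 12 4 -1 0 0 0 0; 14 5 -1 0 0 0 0; 16 6 -1 0 0 0 0; 18 7 -1 0 0 0 0; 20 8 -1 0 0 0 0; 22 9 -1 0 0 0 0; 25 10 -1 0 0 0 0; 28 11 -1 0 0 0 0; 31 12 -1 0 0 0 0; 34 12 -1 0 0 0 0; 37 13 -1 0 0 0 0; 41 13 -1 0 0 0 0; 45 13 -1 0 0 0 0; 49 13 -1 0 0 0 0; 53 13 -1 0 0 0 0; 57 12 -1 0 0 0 0; 61 11 -1 0 0 0 0"

```text
t: 5.65
eef_pos: [0.6042, -0.0109, 0.2268]
eef_rot: [0.0, 0.904, 0.429, 0.001]
force: [-2.1, -2.9, 4.7]
opening: 0.003
grip_force: 1.3
```

```bash
cat >> h.py <<'E'
def status(step=3,n=20,snap=None):
    s=monitor.get_state(); e=s['eef_pos'][:2]-C; th=np.degrees(np.arctan2(e[1],e[0]))
    print('t',s['t'],'F',np.round(s['force'],1),'z',s['eef_pos'][2],'tool',th,np.hypot(*e))
    im,d=viewer.capture('scene'); m,H=red(im,d,'scene',(290,120,400,240))
    if len(H)>3: h=H.mean(0)[:2]-C; print('handle',len(H),np.degrees(np.arctan2(h[1],h[0])),np.hypot(*h))
    if snap: cv2.imwrite(snap,cv2.resize(im[110:240,270:420],None,fx=4,fy=4)[:,:,::-1])
    rows(circ(th+step*np.arange(1,n+1)),51.3)
E
python3 -c "
from h import *
status(snap='pics/s2.png')"
```

```text
t 5.65 F [-2.1 -2.9  4.7] z 0.22680418905632965 tool -26.17878416284542 0.06768240101193579
3 0 0 0.1 -0.1 -0.5 0; 6 -2 0 0.1 -0.1 -0.5 0; 9 -3 0 0.1 -0.1 -0.5 0; 13 -4 0 0.1 -0.1 -0.5 0; 16 -6 0 0.1 -0.1 -0.5 0; 19 -8 0 0.1 -0.1 -0.5 0; 22 -9 0 0.1 -0.1 -0.5 0; 25 -12 0 0.1 -0.1 -0.5 0; 28 -14 0 0.1 -0.1 -0.5 0; 30 -16 0 0.1 -0.1 -0.5 0; 33 -19 0 0.1 -0.1 -0.5 0; 35 -21 0 0.1 -0.1 -0.5 0; 37 -24 0 0.1 -0.1 -0.5 0; 40 -27 0 0.1 -0.1 -0.5 0; 42 -30 0 0.1 -0.1 -0.5 0; 43 -33 0 0.1 -0.1 -0.5 0; 45 -36 0 0.1 -0.1 -0.5 0; 46 -39 0 0.1 -0.1 -0.5 0; 48 -43 0 0.1 -0.1 -0.5 0; 49 -46 0 0.1 -0.1 -0.5 0
```

View pics/s2.png

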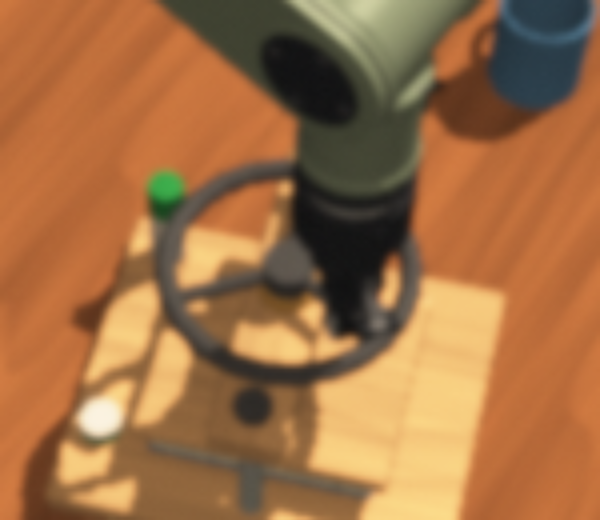

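The handle is hidden behind the fingers, and the spokes have turned. The 3.6 N of resistance confirms contact. I continue, 2 mm higher.

>>> carry_out --deltas "3 0 -1 0 0 0 0; 6 -2 -2 0 0 0 0; 9 -3 -2 0 0 0 0; 13 -4 -2 0 0 0 0; 16 -6 -2 0 0 0 0; 19 -8 -2 0 0 0 0; 22 -9 -2 0 0 0 0; 25 -12 -2 0 0 0 0; 28 -14 -2 0 0 0 0; 30 -16 -2 0 0 0 0; 33 -19 -2 0 0 0 0; 35 -21 -2 0 0 0 0; 37 -24 -2 0 0 0 0; 40 -27 -2 0 0 0 0; 42 -30 -2 0 0 0 0; 43 -33 -2 0 0 0 0; 45 -36 -2 0 0 0 0; 46 -39 -2 0 0 0 0; 48 -43 -2 0 0 0 0; 49 -46 -2 0 0 0 0"

```text
t: 7.37
eef_pos: [0.5991, 0.0565, 0.2285]
eef_rot: [-0.0, 0.904, 0.429, 0.0]
force: [2.1, -2.1, -2.0]
opening: 0.002
grip_force: 1.4
```

```bash
python3 -c "
from h import *
status(snap='pics/s3.png')"
```

```text
t 7.3667 F [ 2.1 -2.1 -2. ] z 0.2284611943027463 tool 34.0211644659454 0.067045906614556
2 -3 1 0 0 -0.5 0; 3 -6 1 0 0 -0.5 0; 3 -10 1 0 0 -0.5 0; 3 -13 1 0 0 -0.5 0; 4 -17 1 0 0 -0.5 0; 4 -20 1 0 0 -0.5 0; 4 -24 1 0 0 -0.5 0; 3 -27 1 0 0 -0.5 0; 3 -31 1 0 0 -0.5 0; 2 -34 1 0 0 -0.5 0; 1 -38 1 0 0 -0.5 0; 0 -41 1 0 0 -0.5 0; -1 -44 1 0 0 -0.5 0; -3 -48 1 0 0 -0.5 0; -4 -51 1 0 0 -0.5 0; -6 -54 1 0 0 -0.5 0; -8 -57 1 0 0 -0.5 0; -10 -60 1 0 0 -0.5 0; -12 -63 1 0 0 -0.5 0; -15 -65 1 0 0 -0.5 0
```

View pics/s3.png

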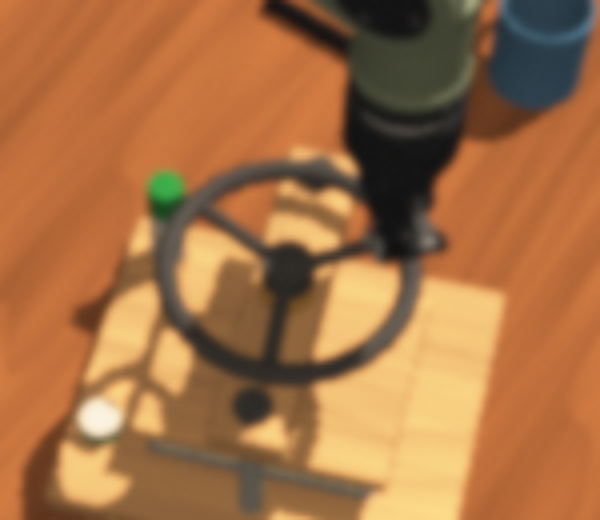

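The wheel is turning with the fingers: the handle's spoke now points right, behind the fingers, and the force is tangential at about 3 N. I continue.

>>> carry_out --deltas "2 -3 0 0 0 0 0; 3 -6 0 0 0 0 0; 3 -10 0 0 0 0 0; 3 -13 0 0 0 0 0; 4 -17 0 0 0 0 0; 4 -20 0 0 0 0 0; 4 -24 0 0 0 0 0; 3 -27 0 0 0 0 0; 3 -31 0 0 0 0 0; 2 -34 0 0 0 0 0; 1 -38 0 0 0 0 0; 0 -41 0 0 0 0 0; -1 -44 0 0 0 0 0; -3 -48 0 0 0 0 0; -4 -51 0 0 0 0 0; -6 -54 0 0 0 0 0; -8 -57 0 0 0 0 0; -10 -60 0 0 0 0 0; -12 -63 0 0 0 0 0; -15 -65 0 0 0 0 0"

```text
t: 9.08
eef_pos: [0.5388, 0.0859, 0.2284]
eef_rot: [-0.0, 0.904, 0.429, 0.0]
force: [2.4, 1.1, 0.8]
opening: 0.003
grip_force: 1.6
```

```bash
python3 -c "
from h import *
status(snap='pics/s4.png')"
```

```text
t 9.0833 F [2.4 1.1 0.8] z 0.22835469388510943 tool 94.01512378839863 0.0671049182108062
handle 47 113.41978540951712 0.06095003799326906
-1 -3 1 -0.1 0 -0.6 0; -4 -5 1 -0.1 0 -0.6 0; -6 -7 1 -0.1 0 -0.6 0; -9 -9 1 -0.1 0 -0.6 0; -12 -11 1 -0.1 0 -0.6 0; -15 -13 1 -0.1 0 -0.6 0; -19 -15 1 -0.1 0 -0.6 0; -22 -16 1 -0.1 0 -0.6 0; -25 -18 1 -0.1 0 -0.6 0; -29 -19 1 -0.1 0 -0.6 0; -32 -20 1 -0.1 0 -0.6 0; -35 -20 1 -0.1 0 -0.6 0; -39 -21 1 -0.1 0 -0.6 0; -42 -21 1 -0.1 0 -0.6 0; -46 -22 1 -0.1 0 -0.6 0; -50 -22 1 -0.1 0 -0.6 0; -53 -21 1 -0.1 0 -0.6 0; -57 -21 1 -0.1 0 -0.6 0; -60 -20 1 -0.1 0 -0.6 0; -64 -20 1 -0.1 0 -0.6 0
```

The handle is now at 113°, ahead of the tool at 94°, as expected.

>>> carry_out --deltas "-1 -3 0 0 0 0 0; -4 -5 0 0 0 0 0; -6 -7 0 0 0 0 0; -9 -9 0 0 0 0 0; -12 -11 0 0 0 0 0; -15 -13 0 0 0 0 0; -19 -15 0 0 0 0 0; -22 -16 0 0 0 0 0; -25 -18 0 0 0 0 0; -29 -19 0 0 0 0 0; -32 -20 0 0 0 0 0; -35 -20 0 0 0 0 0; -39 -21 0 0 0 0 0; -42 -21 0 0 0 0 0; -46 -22 0 0 0 0 0; -50 -22 0 0 0 0 0; -53 -21 0 0 0 0 0; -57 -21 0 0 0 0 0; -60 -20 0 0 0 0 0; -64 -20 0 0 0 0 0"

```text
t: 10.8
eef_pos: [0.4834, 0.0483, 0.2283]
eef_rot: [0.0, 0.904, 0.428, 0.0]
force: [2.7, 2.1, 0.1]
opening: -0.002
grip_force: 1.8
```

```bash
python3 -c "
from h import *
status()"
```

```text
t 10.8 F [2.7 2.1 0.1] z 0.22830030023612433 tool 154.02430861047227 0.06681388318194158
handle 57 178.04034201985397 0.06385305006086173
-3 0 1 0 0.1 -0.6 0; -6 1 1 0 0.1 -0.6 0; -9 2 1 0 0.1 -0.6 0; -13 4 1 0 0.1 -0.6 0; -16 5 1 0 0.1 -0.6 0; -19 7 1 0 0.1 -0.6 0; -22 9 1 0 0.1 -0.6 0; -25 11 1 0 0.1 -0.6 0; -28 13 1 0 0.1 -0.6 0; -30 16 1 0 0.1 -0.6 0; -33 18 1 0 0.1 -0.6 0; -35 21 1 0 0.1 -0.6 0; -37 24 1 0 0.1 -0.6 0; -40 27 1 0 0.1 -0.6 0; -42 30 1 0 0.1 -0.6 0; -43 33 1 0 0.1 -0.6 0; -45 36 1 0 0.1 -0.6 0; -46 39 1 0 0.1 -0.6 0; -48 42 1 0 0.1 -0.6 0; -49 46 1 0 0.1 -0.6 0
```

>>> carry_out --deltas "-3 0 0 0 0 0 0; -6 1 0 0 0 0 0; -9 2 0 0 0 0 0; -13 4 0 0 0 0 0; -16 5 0 0 0 0 0; -19 7 0 0 0 0 0; -22 9 0 0 0 0 0; -25 11 0 0 0 0 0; -28 13 0 0 0 0 0; -30 16 0 0 0 0 0; -33 18 0 0 0 0 0; -35 21 0 0 0 0 0; -37 24 0 0 0 0 0; -40 27 0 0 0 0 0; -42 30 0 0 0 0 0; -43 33 0 0 0 0 0; -45 36 0 0 0 0 0; -46 39 0 0 0 0 0; -48 42 0 0 0 0 0; -49 46 0 0 0 0 0"

```text
t: 12.52
eef_pos: [0.4876, -0.0188, 0.2282]
eef_rot: [-0.0, 0.904, 0.429, -0.0]
force: [-1.2, 2.6, 1.2]
opening: 0.002
grip_force: 2.0
```

```bash
python3 -c "
from h import *
status()"
```

```text
t 12.5167 F [-1.2  2.6  1.2] z 0.2281976122358345 tool -145.89082797905954 0.06747855920742271
handle 50 -118.61806524522677 0.07053680126416763
-1 2 1 0 0 -0.6 0; -2 6 1 0 0 -0.6 0; -3 9 1 0 0 -0.6 0; -3 13 1 0 0 -0.6 0; -3 16 1 0 0 -0.6 0; -3 20 1 0 0 -0.6 0; -3 24 1 0 0 -0.6 0; -3 27 1 0 0 -0.6 0; -2 31 1 0 0 -0.6 0; -1 34 1 0 0 -0.6 0; -1 37 1 0 0 -0.6 0; 1 41 1 0 0 -0.6 0; 2 44 1 0 0 -0.6 0; 3 47 1 0 0 -0.6 0; 5 51 1 0 0 -0.6 0; 7 54 1 0 0 -0.6 0; 9 57 1 0 0 -0.6 0; 11 60 1 0 0 -0.6 0; 13 62 1 0 0 -0.6 0; 15 65 1 0 0 -0.6 0
```

>>> carry_out --deltas "-1 2 0 0 0 0 0; -2 6 0 0 0 0 0; -3 9 0 0 0 0 0; -3 13 0 0 0 0 0; -3 16 0 0 0 0 0; -3 20 0 0 0 0 0; -3 24 0 0 0 0 0; -3 27 0 0 0 0 0; -2 31 0 0 0 0 0; -1 34 0 0 0 0 0; -1 37 0 0 0 0 0; 1 41 0 0 0 0 0; 2 44 0 0 0 0 0; 3 47 0 0 0 0 0; 5 51 0 0 0 0 0; 7 54 0 0 0 0 0; 9 57 0 0 0 0 0; 11 60 0 0 0 0 0; 13 62 0 0 0 0 0; 15 65 0 0 0 0 0"

```text
t: 14.23
eef_pos: [0.5478, -0.0478, 0.2283]
eef_rot: [-0.0, 0.904, 0.429, -0.0]
force: [-2.7, -0.7, -0.3]
opening: -0.0
grip_force: 1.4
```

```bash
python3 -c "
from h import *
status(2,12)"
```

```text
t 14.2333 F [-2.7 -0.7 -0.3] z 0.22827015671412595 tool -86.33468522376243 0.06696788019927212
handle 11 -64.67860387190159 0.07332403052376868
0 2 1 0 0 -0.5 0; 2 3 1 0 0 -0.5 0; 4 5 1 0 0 -0.5 0; 6 6 1 0 0 -0.5 0; 8 8 1 0 0 -0.5 0; 10 9 1 0 0 -0.5 0; 11 11 1 0 0 -0.5 0; 13 12 1 0 0 -0.5 0; 16 13 1 0 0 -0.5 0; 18 14 1 0 0 -0.5 0; 20 15 1 0 0 -0.5 0; 22 16 1 0 0 -0.5 0
```

>>> carry_out --deltas "0 2 0 0 0 0 0; 2 3 0 0 0 0 0; 4 5 0 0 0 0 0; 6 6 0 0 0 0 0; 8 8 0 0 0 0 0; 10 9 0 0 0 0 0; 11 11 0 0 0 0 0; 13 12 0 0 0 0 0; 15 13 0 0 0 0 0; 17 14 0 0 0 0 0; 19 15 0 0 0 0 0; 20 15 0 0 0 0 0; 20 15 0 0 0 0 0; 15 12 0 0 0 0 0; 9 9 0 0 0 0 0; 6 9 0 0 0 0 0; 5 9 0 0 0 0 0; 5 9 0 0 0 0 0"

```text
t: 15.78
eef_pos: [0.5576, -0.0501, 0.2286]
eef_rot: [0.0, 0.904, 0.428, 0.0]
force: [0.5, 0.8, 0.3]
opening: 0.004
grip_force: 0.0
```

```bash
cat >> h.py <<'E'
def cmp():
    a=cv2.imread('pics/s1.png')[:,:,::-1]; im,d=viewer.capture('scene')
    for i in(a,im):
        r=np.clip(i[...,0].astype(float)-i[...,1:].max(2)*1.6,0,None)[150:220,325:385]; r[r<20]=0
        v,u=np.mgrid[150:220,325:385]; k=r>0
        print(k.sum(),(u*r).sum()/r.sum(),(v*r).sum()/r.sum(),u[k].mean(),v[k].mean())
    m,H=red(im,d,'scene',(325,150,385,220)); h=H.mean(0)[:2]-C; print('ang',np.degrees(np.arctan2(h[1],h[0])),H.mean(0))
    c,R,t=cam('scene'); 
    q=lambda g:cv2.projectPoints(np.array([[C[0]+RAD*np.cos(np.radians(g)),C[1]+RAD*np.sin(np.radians(g)),.225]]),c['rvec'],c['tvec'],np.array([[c['fx'],0,c['cx']],[0,c['fy'],c['cy']],[0,0,1]]),None)[0].ravel()
    print('px/deg',q(-38.2)-q(-39.2),q(-38.7))
    cv2.imwrite('pics/s5.png',im[:,:,::-1])
    s=monitor.get_state(); print(s['t'],s['eef_pos'],s['force'])
E
python3 -c "
from h import *
cmp()"
```

```text
68 350.1844980058956 190.67998959597713 350.1029411764706 190.63235294117646
67 346.56930323663835 191.09154929577466 346.44776119402985 191.01492537313433
ang -48.39593656820964 [ 0.5926587  -0.03636087  0.23567689]
px/deg [ 0.42567991 -0.11956803] [350.19386664 190.99300733]
15.8333 [ 0.55784241 -0.05000575  0.22860355] [ 0.13650574 -0.53419647 -0.15341539]
```

```bash
python3 -c "
from h import *
c,R,t=cam('scene')
q=lambda g:cv2.projectPoints(np.array([[C[0]+RAD*np.cos(np.radians(g)),C[1]+RAD*np.sin(np.radians(g)),.225]]),c['rvec'],c['tvec'],np.array([[c['fx'],0,c['cx']],[0,c['fy'],c['cy']],[0,0,1]]),None)[0].ravel()
for g in range(6,12): print(g,q(-38.7)-q(-38.7-g))
rows(circ([-70,-66,-63,-61,-60,-59,-58,-57.5,-57.5,-60,-66,-72],.2286),51.3,0,1)
"
```

```text
6 [ 2.59913116 -0.60222033]
7 [ 3.03991483 -0.67990556]
8 [ 3.4824857  -0.75102839]
9 [ 3.92669847 -0.81556362]
10 [ 4.37240721 -0.87348834]
11 [ 4.81946535 -0.92478199]
9.6 3.7 0 0 0 -0.6 0; 13.8 5.9 0 0 0 -0.6 0; 17 7.5 0 0 0 -0.6 0; 19.2 8.4 0 0 0 -0.6 0; 20.3 8.8 0 0 0 -0.6 0; 21.4 9.2 0 0 0 -0.6 0; 22.5 9.6 0 0 0 -0.6 0; 23.1 9.8 0 0 0 -0.6 0; 23.1 9.8 0 0 0 -0.6 0; 20.3 8.8 0 0 0 -0.6 0; 13.8 5.9 0 0 0 -0.6 0; 7.6 2.4 0 0 0 -0.6 0
```

>>> carry_out --deltas "5 2 0 0 0 0 0; 9.5 4 0 0 0 0 0; 14 6 0 0 0 0 0; 17 7.5 0 0 0 0 0; 19 8.5 0 0 0 0 0; 20 9 0 0 0 0 0; 21 9 0 0 0 0 0; 22 9.5 0 0 0 0 0; 23 10 0 0 0 0 0; 23 10 0 0 0 0 0; 20 9 0 0 0 0 0; 14 6 0 0 0 0 0; 7 3 0 0 0 0 0; 1 0 0 0 0 0 0; 0 0 0 0 0 0 0; 0 0 0 0 0 0 0"

```text
t: 17.17
eef_pos: [0.5573, -0.0502, 0.2286]
eef_rot: [0.0, 0.904, 0.428, 0.0]
force: [0.1, 0.0, -0.1]
opening: 0.001
grip_force: 0.0
```

```bash
python3 -c "
from h import *
cmp()"
```

```text
68 350.1844980058956 190.67998959597713 350.1029411764706 190.63235294117646
72 349.11989651548225 190.80067103241976 349.0 190.76388888888889
ang -42.81759832870312 [ 0.59748019 -0.03101701  0.23523229]
px/deg [ 0.42567991 -0.11956803] [350.19386664 190.99300733]
17.2167 [ 0.5577031  -0.05004036  0.22859514] [ 1.17027236 -0.85902419  0.24543118]
```

>>> carry_out --deltas "8 4 0 0 0 0 0; 14 6 0 0 0 0 0; 19 8.5 0 0 0 0 0; 21 9 0 0 0 0 0; 23 10 0 0 0 0 0; 24 10 0 0 0 0 0; 25 10.5 0 0 0 0 0; 25.5 11 0 0 0 0 0; 25.5 11 0 0 0 0 0; 20 9 0 0 0 0 0; 14 6 0 0 0 0 0; 7 3 0 0 0 0 0; 1 0 0 0 0 0 0; 0 0 0 0 0 0 0; 0 0 0 0 0 0 0"

```text
t: 18.47
eef_pos: [0.5574, -0.0502, 0.2287]
eef_rot: [0.0, 0.904, 0.428, 0.0]
force: [-0.6, 0.2, 0.2]
opening: 0.002
grip_force: 0.0
```

```bash
python3 -c "
from h import *
cmp()"
```

```text
68 350.1844980058956 190.67998959597713 350.1029411764706 190.63235294117646
73 349.98916549499626 190.72128029112562 349.90410958904107 190.6027397260274
ang -41.52739862761448 [ 0.59861254 -0.02980646  0.23453887]
px/deg [ 0.42567991 -0.11956803] [350.19386664 190.99300733]
18.5167 [ 0.55774648 -0.0500714   0.22861735] [-0.68465299 -0.25643318  0.45944143]
```

>>> carry_out --deltas "8 4 0 0 0 0 0; 14 6 0 0 0 0 0; 19 8.5 0 0 0 0 0; 23 10 0 0 0 0 0; 25 11 0 0 0 0 0; 25.5 11 0 0 0 0 0; 26 11 0 0 0 0 0; 26 11 0 0 0 0 0; 20 9 0 0 0 0 0; 12 5 0 0 0 0 0; 4 2 0 0 0 0 0; 0 0 -2 0 0 0 0; 0 0 -10 0 0 0 0; 0 0 -25 0 0 0 0; 0 0 -45 0 0 0 0; 0 0 -65 0 0 0 0; 0 0 -75 0 0 0 0; 0 0 -80 0 0 0 0"

```text
t: 20.02
eef_pos: [0.5585, -0.0499, 0.3107]
eef_rot: [0.001, 0.904, 0.428, 0.002]
force: [0.6, -0.7, 0.2]
opening: -0.005
grip_force: 0.0
```

>>> carry_out --deltas "-3 0 0 0 0 0 0; -12 1 0 0 0 0 0; -27 3 0 0 0 0 0; -48 5 0 0 0 0 0; -74 8 0 0 0 0 0; -102 10 0 0 0 0 0; -130 13 0 0 0 0 0; -158 16 0 0 0 0 0; -186 19 0 0 0 0 0; -214 22 0 0 0 0 0; -242 25 0 0 0 0 0; -270 28 0 0 0 0 0; -298 31 0 0 0 0 0; -326 34 0 0 0 0 0; -354 37 0 0 0 0 0; -382 40 0 0 0 0 0; -408 43 0 0 0 0 0; -425 45 0 0 0 0 0; -435 46 0 0 0 0 0; -440 47 0 0 0 0 0"

```text
t: 21.68
eef_pos: [0.3143, -0.4209, 0.3071]
eef_rot: [-0.001, 0.904, 0.428, -0.0]
force: [0.1, 0.5, 0.0]
opening: -0.0
grip_force: 0.0
```

```bash
python3 -c "
from h import *
cmp()
im,d=viewer.capture('top'); a=cv2.imread('pics/top0.png')[:,:,::-1]; s0=cv2.imread('pics/scene0.png')[:,:,::-1]; im2=cv2.imread('pics/s5.png')[:,:,::-1]
for n,i,(x0,y0,x1,y1) in(('top0',a,(290,150,335,185)),('top',im,(290,150,335,185)),('sc0',s0,(325,160,385,220)),('sc',im2,(325,160,385,220))):
    r=np.clip(i[...,0].astype(float)-i[...,1:].max(2)*1.6,0,None); r[r<20]=0; r=r[y0:y1,x0:x1]; v,u=np.mgrid[y0:y1,x0:x1]
    print(n,(r>0).sum(),(u*r).sum()/r.sum(),(v*r).sum()/r.sum())
cv2.imwrite('pics/f.png',cv2.resize(np.hstack([a[60:290,60:500],im[60:290,60:500]]),(800,209))[:,:,::-1])
D=cv2.absdiff(a,im).max(2)[60:290,60:500]; print('diff px',[(int(y)+60,int(x)+60) for y,x in np.argwhere(D>60)[::8]][:40])
"
```

```text
68 350.1844980058956 190.67998959597713 350.1029411764706 190.63235294117646
70 350.2123678140912 190.5709560903434 350.0571428571429 190.5
ang -40.582105469771776 [ 0.59943717 -0.02891366  0.23492693]
px/deg [ 0.42567991 -0.11956803] [350.19386664 190.99300733]
21.7333 [ 0.31459952 -0.42112752  0.30734542] [ 0.17560466 -0.07066023 -0.70221325]
top0 37 316.43871346276933 166.7764028163004
top 36 316.40781141914545 166.7556537008461
sc0 69 350.23044991965725 190.62189787537943
sc 70 350.2123678140911 190.5709560903434
diff px [(160, 323), (211, 330), (224, 322), (255, 498), (257, 496), (258, 497), (259, 496), (260, 494), (261, 491), (261, 499), (262, 495), (263, 491), (263, 499), (264, 495), (265, 489), (265, 497), (266, 486), (266, 494), (267, 479), (267, 488), (267, 496), (268, 481), (268, 489), (268, 497), (269, 482), (269, 491), (269, 499), (270, 484), (270, 492), (271, 476), (271, 486), (271, 494), (272, 478), (272, 486), (272, 494), (273, 477), (273, 485), (273, 493), (274, 477), (274, 485)]
```

The handle matches its starting picture to within 0.05 px in both cameras. The only larger image changes away from the press are the arm's. I hand the job in.

```bash
python3 -c "
from bench import ctrl
print(ctrl.finish_job())"
```

```text
the job is handed in; nothing more can be done
None
```

I pushed the press wheel one full turn anticlockwise with shut fingertips, never gripping the handle; both cameras show the handle back where it began, nothing else showed as moved in the top view, and I withdrew the hand and handed the job in at about 22 s.

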